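# Lock the fences and hold a cuvette holder in the corner

### The job

On the dark grey alignment plate, turn the wing knob of the long fence clockwise (seen from above) to its end stop, and after it the wing knob of the short fence likewise. Then take the cuvette holder by its square tower, set it flat on the plate with its long side along the long fence, and press it firmly and squarely into the corner so that it bears on both fences at once. The job ends while you are still holding it pressed there, with the other things on the bench left where they were.

Things in the scene. Friction and masses are not known exactly. Their poses are not given: they have to be found in the camera images.
- fixture: dark grey anodised alignment plate fixed on the bench, 280 (x) by 260 (y) by 10 mm thick; origin at the centre of its underside, z up. Two low steel fences, each 22 mm high above the plate (tops 32 mm above the bench) and 18 mm thick, form an inside corner towards the plate's +x and +y sides. The plate and the ground inner faces are smooth (friction coefficient about 0.25). Its yaw and place on the bench vary.
- corner (a point): the inside corner where the inner faces of the fences meet, at the height of the plate's top face (10 mm above the bench); axes as the plate's. The long fence's inner face is the plane y = 0 here and the short fence's the plane x = 0; the free area for the holder lies towards -x and -y. The holder pressed home has its origin at x = -40, y = -28, z = 0 mm in this frame, its x axis along the corner's x axis (either way round).
- fence_long: the long fence, a steel bar 188 mm long running along the plate's x, inner face looking to -y; origin on the lower edge of that inner face, midway along the bar.
- fence_short: the short fence, a steel bar 108 mm long running along the plate's y, inner face looking to -x; origin on the lower edge of that inner face, midway along the bar.
- clamp_long (a joint): quarter-turn wing knob outside the long fence (plate x -55, y +102 mm): rad, grows as it is turned clockwise seen from above, end stop at 1.571. At 0 the wing stands across the long fence, at the stop it lies parallel to it. It starts between 0.15 and 0.65, turns with a light friction of 0.06 N m and stays where left; it cannot come out.
- clamp_long_grip (a point): the point to grip that knob, on its vertical axis, 56 mm above the bench; x along the wing, z up, turns with the knob. The black wing is 44 mm long, 14 mm thick and runs from 36 to 68 mm above the bench.
- clamp_short (a joint): the same kind of wing knob outside the short fence (plate x +112, y -25 mm): rad, clockwise seen from above, end stop at 1.571. At 0 the wing stands across the short fence, at the stop it lies parallel to it. Starts between 0.15 and 0.65; friction and sizes as the other.
- clamp_short_grip (a point): the point to grip that knob, on its vertical axis, 56 mm above the bench; x along the wing, z up, turns with the knob. Wing as the other.
- holder: aluminium cuvette holder standing loose on the bench, about 0.36 kg: a flat foot 80 (x) by 56 (y) by 20 mm high with, in its middle, a square tower 30 by 30 mm rising from 20 to 72 mm, to be gripped across either pair of sides; origin at the centre of its underside, z up. The foot is lower than the fences, so in the corner the fingers must stay higher than 22 mm above the holder's underside.
- collar: bystander: steel ring 32 mm across, 12 mm high, lying on the plate; origin under its centre
- driver: bystander: screwdriver lying on the bench; origin under it
- reagent: bystander: amber bottle 60 mm across, 110 mm high; origin under its centre
- vial: bystander: clear vial 24 mm across, 45 mm high; origin under its centre
- spacer: bystander: flat aluminium block 60 by 40 by 12 mm; origin under its centre
- beaker: bystander: white cup 64 mm across, 80 mm high; origin under its centre
- lens_case: bystander: grey case 90 by 70 by 35 mm; origin under its centre
Not all that is in view belongs to the job. Leave any red look-alike of the holder alone.

How it is judged:
By the outcome, as a careful person would: the job done as asked, in the order asked, and still so for the second after the job is handed in, while the arm keeps its last pose, push and grip.
It also fails if it takes over 72 s, if anything falls off the work surface, if the arm or the gripper's body presses on something with over 40 N, if the wrist force passes 120 N, or if a joint passes its speed limit or range.

### The arm

A 6-joint arm with a two-finger parallel gripper is mounted at the origin on the work surface. World frame = base frame: x ahead of the robot, y to its left, z up, the work surface at z = 0. Lengths are in m, angles in degrees, forces in N, time in s.
With the tool pointing down it reaches from about 0.375 to 0.9 m from the base axis. Payload 3.1 kg.
Tool frame: the origin (TCP) lies at the very end of the fingers, on their centre line; the grasp point (between the pads) lies 19 mm behind it (bot.hold_point_z is the z of the grasp point in the tool frame, in m); z points along the fingers, y is the line along which they close (so a half turn about z gives the same grasp; the last joint's range is limited). The gripper opens to 87 mm and grips with 3 to 60 N. Pads are 19 mm wide; open, the fingers measure 117 mm over their backs; the gripper's body (75 mm by 190 mm) begins 51 mm behind the grasp point.
Start: joints at [58.757, 30.224, 82.088, -0, 67.689, -10.227], TCP at [0.224, 0.583, 0.223] pointing down, gripper open.
Joint ranges: [-176.69, 176.69], [-43.24, 126.21], [12.49, 139.97], [-82, 262], [0, 151.66], [-163.58, 163.58]. Speed limits (degrees/s): [159.86, 159.86, 180, 180, 180, 180].

### API

Orientations are given as a 3x3 rotation matrix whose columns are the frame's x, y, z axes.
In Python, from rig import bot, capture, camera_model gives the robot as it stands.
- The arm moves only by the tool apply_moves, never from a script. Its argument "plan" is text: rows parted by semicolons, each of 6 numbers parted by spaces: the shift along the tool's x, y, z in units of 0.05 m (1.0 is 0.05 m), then the turn, a rotation vector about the tool's x, y, z in units of 360 degrees (1.0 is 360 degrees). In form: dx dy dz ax ay az; .... A call has 1 to 10 rows; each row shifts and turns the commanded pose from where the row before left it, along the tool's axes as they then stand; what a row does not reach is not made up. A row lasts 1/12 s, in which the tool goes at most 41.7 mm and 7.16 degrees, less where a joint would pass 70% of its speed; a pose out of reach is approached as far as the arm can. A call with a number of a shift or a turn outside -1 to 1 is refused whole. A call with a gripper value outside its range is refused whole. "gripper" is the gripper command: -1 is shut, 1 is fully open, values between are in proportion, set as the call begins (left out, the last holds). The fingers move at their own pace and stop on an object; the grip force is fixed at half the most. Time passes only in rows, so rows that do not move let the fingers close. It gives the time, the measured TCP pose, the force, the opening and the grip force at its end, in the units of the state.
- bot.read_state(): the state, without advancing time (a new reading comes with each control period).
- capture(name): name is "side" or "top" or "wrist"; returns the picture (420x560x3 uint8, red, green, blue); there is no depth.
- camera_model(name): a dict with "vertical_fov" (degrees; the focal length in pixels is half the picture's height over the tangent of half this angle, whatever the lens; pixels are square), "cx", "cy" (the principal point, pixels), "position" and "rotation" of the camera in the world; the wrist camera has in their place "hand_eye" (4x4, takes a point from camera to tool coordinates, whose origin is the TCP and whose axes are the flange's). Camera axes: x right, y down, z forward; pixel columns grow to the right and rows downward; lengths in m; the calibration is good to about 2 mm. A picture is of the moment at which its call begins: read the wrist's pose just before it. camera_model takes no time and is no camera call.
- bot.hand_in(): hands the job in; it is judged then, once.
The state is a dict: "time_s": time; "joint_positions": joint angles; "qvel": joint speeds; "tau": joint torques, N m; "position": TCP position; "tcp_rot": TCP orientation; "force": force on the tool from outside, world axes, zero at the start; "moment": the same for the moment, N m; "opening": opening from 0.0 (shut) to 1.0 (fully open); "grasp_force": force on a finger pad.
Only numpy, scipy, OpenCV 4.12 (cv2) and the standard library are available. Lean on these libraries where they do the work, as an engineer would, in place of code of your own. Each camera call takes 0.05 s, during which the arm holds its last target. There are 200 camera calls.

## Working session

There is one attempt and no reset: what is moved stays moved. The work goes in short steps, Python scripts to look and compute and a tool call to move; the robot and the scene stay as the last step left them, time stands still between calls to the robot, and variables do not carry over. Pictures are saved under pics/ and viewed, at most 10 in all, crops included, and the job is handed in when it is done.

Besides the shell and the picture viewer there is one more tool, called as name(argument=value, ...), one argument or row to a line, values as JSON. apply_moves: Moves the arm, as the interface text tells. Its arguments: {"type":"object","properties":{"plan":{"type":"string"},"gripper":{"type":"number"}},"required":["plan"]}

```bash
ls; mkdir -p pics; cat > h.py <<'E'
import numpy as np, cv2
from rig import bot, capture, camera_model
def cam(name, st=None):
    m=camera_model(name); f=210/np.tan(np.radians(m["vertical_fov"]/2))
    if name=="wrist":
        T=np.eye(4); T[:3,:3]=st["tcp_rot"]; T[:3,3]=st["position"]; C=T@np.array(m["hand_eye"])
        R,p=C[:3,:3],C[:3,3]
    else: R,p=np.array(m["rotation"]),np.array(m["position"])
    return f,m["cx"],m["cy"],R,p,m
def ray(c,uv,z):
    f,cx,cy,R,p,_=c; uv=np.atleast_2d(uv).astype(float)
    d=np.c_[(uv[:,0]-cx)/f,(uv[:,1]-cy)/f,np.ones(len(uv))]@R.T
    return p+d*((z-p[2])/d[:,2])[:,None]
def proj(c,P):
    f,cx,cy,R,p,_=c; q=(np.atleast_2d(P)-p)@R
    return np.c_[q[:,0]/q[:,2]*f+cx,q[:,1]/q[:,2]*f+cy]
E
python3 - <<'E'
from h import *
for n in("top","side"):
    im=capture(n); np.save(f"pics/{n}.npy",im); cv2.imwrite(f"pics/{n}.png",cv2.resize(im[:,:,::-1],(784,588)))
    print(n,camera_model(n))
print(camera_model("wrist")); print(bot.read_state())
E
```

```text
pics
top {'vertical_fov': 45.6772166370917, 'cx': 276.07113213699046, 'cy': 212.0992920902751, 'position': array([0.33313482, 0.05392931, 1.5645156 ]), 'rotation': array([[ 0.00307274, -0.99306979,  0.11748596],
       [-0.99993836, -0.00430483, -0.01023483],
       [ 0.01066966, -0.11744727, -0.9930218 ]])}
side {'vertical_fov': 52.929408504962275, 'cx': 280.2178687439325, 'cy': 208.574740719636, 'position': array([ 0.20880656, -1.07399846,  0.73750233]), 'rotation': array([[ 0.96686271, -0.14493567,  0.21016698],
       [-0.25447436, -0.48110347,  0.83891731],
       [-0.02047698, -0.86459996, -0.50204342]])}
{'vertical_fov': 68.81625183362921, 'cx': 282.6912552011248, 'cy': 207.79995675516568, 'hand_eye': array([[-1.88189209e-05, -9.65574122e-01, -2.60128074e-01,
         7.08854566e-02],
       [ 9.99999990e-01,  1.88864352e-05, -1.42449729e-04,
        -1.18345525e-03],
       [ 1.42458664e-04, -2.60128074e-01,  9.65574111e-01,
        -1.62665792e-01],
       [ 0.00000000e+00,  0.00000000e+00,  0.00000000e+00,
         1.00000000e+00]])}
{'time_s': 0.1, 'joint_positions': array([ 5.87565338e+01,  3.02745411e+01,  8.21481564e+01, -2.82508304e-03,
        6.76881306e+01, -1.02272935e+01]), 'qvel': array([ 0.02284227, -0.12252705, -0.2173713 ,  0.00441539, -0.13209544,
       -0.02970099]), 'tau': array([-1.64616029e-05, -4.40983629e+01, -1.77149016e+01,  6.34777662e-02,
        5.32629818e-02, -6.67643963e-05]), 'position': array([0.22378938, 0.582868  , 0.22166474]), 'tcp_rot': array([[-9.33485819e-01,  3.58613016e-01, -9.64281836e-04],
       [ 3.58614188e-01,  9.33484360e-01, -1.67744192e-03],
       [ 2.98589506e-04, -1.91167339e-03, -9.99998128e-01]]), 'force': array([ 0.06894999,  0.06522226, -0.26904564]), 'moment': array([0.0660731 , 0.03312282, 0.03627266]), 'grasp_force': 0.0, 'opening': 1.001691913444234}
```

View pics/top.png

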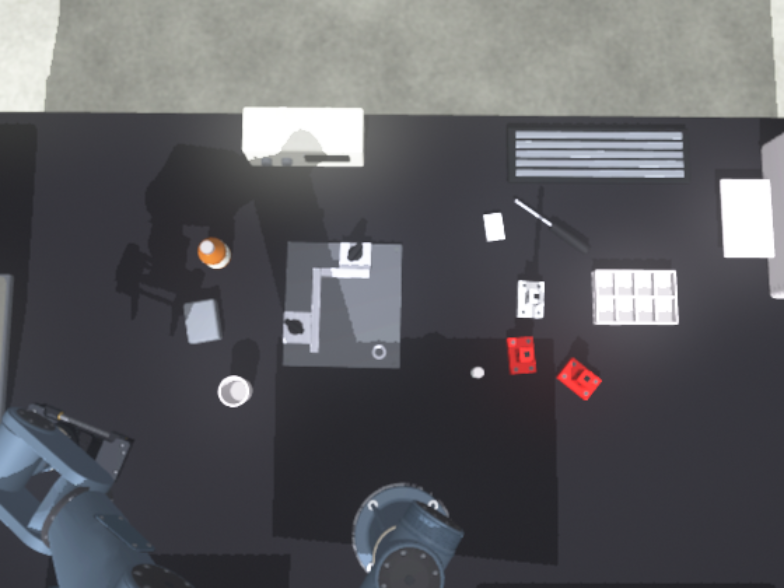

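View pics/side.png

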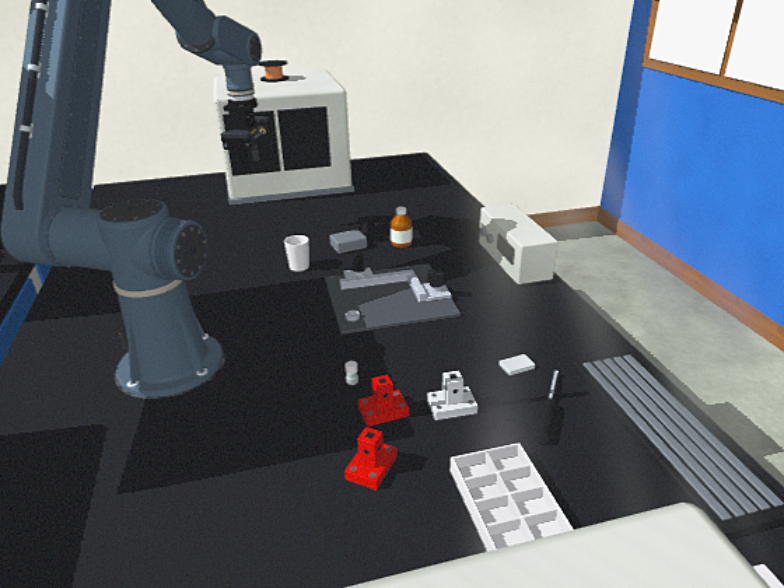

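The top view shows the plate at (284–402, 241–367), with the long fence vertical at x≈316 and the short fence horizontal at y≈272. The knobs are near (295,327) and (355,253). The white holder is at (531,298), and the red look-alikes are at (521,355) and (579,378).

```bash
python3 - <<'E'
from h import *
c=cam("top"); k=560/784
def r(n,uv,z): print(n,np.round(ray(c,np.array(uv)*k,z),3).tolist())
r("plate corners TL TR BR BL",[(287,241),(402,242),(400,367),(283,366)],.01)
r("inner corner",[(320,277)],.032); r("short end, long end",[(370,277),(318,352)],.032)
r("knobL,S",[(294,327),(354,252)],.068)
im=np.load("pics/top.npy"); g=im.min(2)
m=np.zeros_like(g); m[185:240,360:400]=(g[185:240,360:400]>90)
cs=max(cv2.findContours(m,0,2)[0],key=cv2.contourArea); print(cv2.minAreaRect(cs)); r("holder",[(531,298)],.02)
r("bystanders reag lens beaker vial collar",[(213,252),(202,320),(235,390),(478,372),(379,352)],.03)
cv2.imwrite("pics/c.png",np.hstack([cv2.resize(im[160:270,195:300,::-1],(400,420),interpolation=2),cv2.resize(im[180:250,355:425,::-1],(400,420),interpolation=2)]))
E
```

```text
plate corners TL TR BR BL [[0.643, 0.263, 0.01], [0.642, 0.003, 0.01], [0.361, 0.007, 0.01], [0.362, 0.266, 0.01]]
inner corner [[0.558, 0.186, 0.032]]
short end, long end [[0.559, 0.075, 0.032], [0.392, 0.188, 0.032]]
knobL,S [[0.444, 0.237, 0.068], [0.608, 0.109, 0.068]]
((378.5, 213.5), (27.0, 19.0), 90.0)
holder [[0.515, -0.285, 0.02]]
bystanders reag lens beaker vial collar [[0.614, 0.424, 0.03], [0.462, 0.444, 0.03], [0.31, 0.367, 0.03], [0.35, -0.163, 0.03], [0.393, 0.054, 0.03]]
```

View pics/c.png

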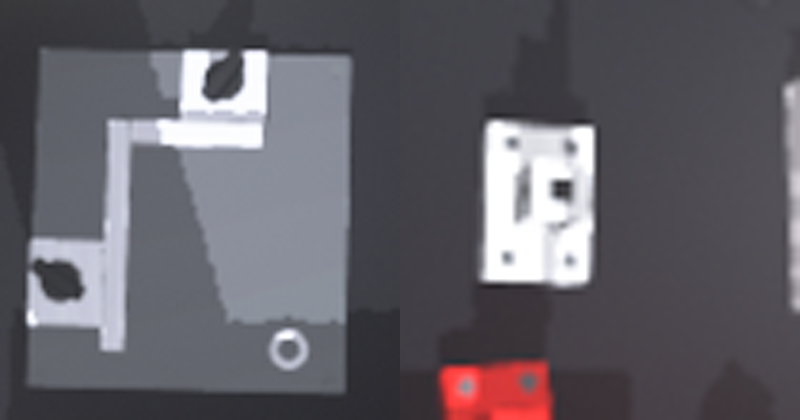

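Crop: the long knob's wing is about 28° clockwise of "across the fence", the short one about 25°. The holder's long side lies along world x. I'll go over the long knob and look from there with the wrist camera.

apply_moves(
  plan="-0.666 -0.486 0 0 0 0;-0.666 -0.486 0 0 0 0;-0.666 -0.486 0 0 0 0;-0.666 -0.486 0 0 0 0;-0.666 -0.486 0 0 0 0;-0.666 -0.486 0 0 0 0;-0.666 -0.486 0 0 0 0;-0.666 -0.486 0 0 0 0;-0.666 -0.486 0 0 0 0;-0.666 -0.486 0 0 0 0",
)

```text
time_s: 0.93
position: [0.4482, 0.2353, 0.2223]
tcp_rot: [[-0.933, 0.359, -0.001], [0.359, 0.933, -0.0], [0.001, -0.0, -1.0]]
force: [1.4, 0.8, -0.0]
opening: 1.003
grasp_force: 0.0
```

apply_moves(
  plan="0 0 0 0 0 -0.0192;0 0 0 0 0 -0.0192;0 0 0 0 0 -0.0192;0 0 0 0 0 -0.0192;0 0 0 0 0 -0.0192;0 0 0 0 0 -0.0192;0 0 0 0 0 -0.0192;0 0 0 0 0 -0.0192;0 0 0 0 0 -0.0192;0 0 0 0 0 -0.0192",
)

```text
time_s: 1.77
position: [0.4474, 0.237, 0.2222]
tcp_rot: [[-0.663, -0.748, -0.001], [-0.748, 0.663, -0.0], [0.001, 0.001, -1.0]]
force: [0.3, 1.4, -0.4]
opening: 0.999
grasp_force: 0.0
```

apply_moves(
  plan="0 0 0 0 0 -0.0192;0 0 0 0 0 -0.0192;0 0 0 0 0 0;0 0 0 0 0 0",
  gripper=0.1,
)

```text
time_s: 2.1
position: [0.4475, 0.2371, 0.2223]
tcp_rot: [[-0.473, -0.881, -0.001], [-0.881, 0.473, -0.0], [0.001, 0.001, -1.0]]
force: [0.3, -0.3, -0.4]
opening: 0.778
grasp_force: 0.0
```

```bash
python3 - <<'E'
from h import *
s=bot.read_state(); im=capture("wrist"); np.save("pics/w1.npy",im); np.save("pics/w1s.npy",np.c_[s["tcp_rot"],s["position"]])
print(s["position"],s["opening"],s["joint_positions"])
cv2.imwrite("pics/w1.png",cv2.resize(im[:,:,::-1],(784,588)))
E
```

```text
[0.44752751 0.23710318 0.22227613] 0.7783251835606888 [ 1.52529123e+01  2.11684593e+01  9.88562849e+01  3.31715637e-03
  6.00199447e+01 -1.36497843e+02]
```

View pics/w1.png

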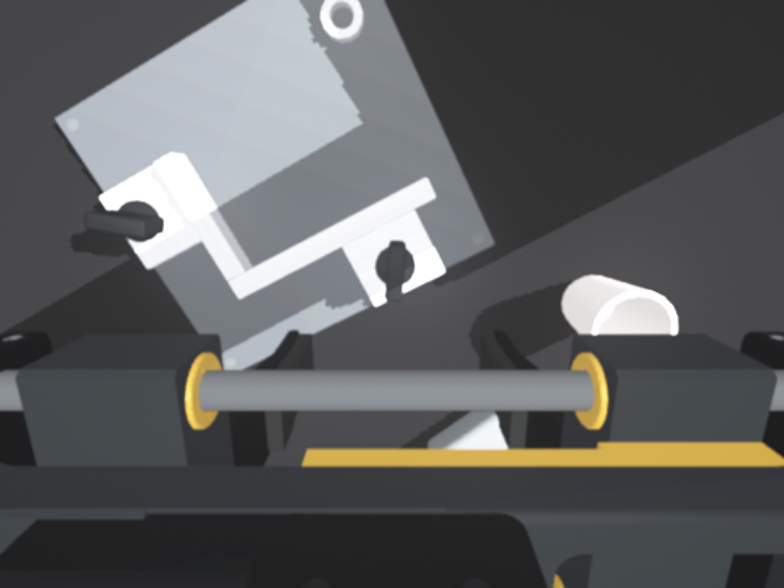

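The wrist view shows the long knob at (396,268) with its wing along tool x, and the short knob at (128,221). Plate corners are at (56,119) and (493,243). Next I'll measure the plate pose and wing angles.

```bash
cat >> h.py <<'E'
def ang(d): return np.degrees(np.arctan2(d[1],d[0]))
def line(c,img,P,Q,z,half=.006,n=60):
    """refine world line P-Q at height z by strongest gradient across it; returns fitted mid point, angle, rms"""
    P,Q=np.array(P,float),np.array(Q,float); t=(Q-P)/np.linalg.norm(Q-P); nn=np.array([-t[1],t[0]])
    g=cv2.GaussianBlur(cv2.cvtColor(img,cv2.COLOR_RGB2GRAY),(3,3),0).astype(np.float32); s=np.linspace(-half,half,81); out=[]
    for a in np.linspace(.08,.92,n):
        w=P+(Q-P)*a+s[:,None]*nn; uv=proj(c,np.c_[w,np.full(81,z)]).astype(np.float32)
        v=cv2.remap(g,uv[:,:1].copy(),uv[:,1:].copy(),1).ravel(); d=np.abs(np.gradient(v)); i=d.argmax()
        if d[i]>1: out.append(w[i])
    o=np.array(out,np.float32); vx,vy,x,y=cv2.fitLine(o,cv2.DIST_HUBER,0,.001,.001).ravel(); 
    r=(o-[x,y])@np.array([-vy,vx]); k=abs(r)<.0015; 
    vx,vy,x,y=cv2.fitLine(o[k],cv2.DIST_L2,0,.001,.001).ravel()
    return np.array([x,y]),ang((vx,vy)*1 if vx*t[0]+vy*t[1]>0 else (-vx,-vy)),k.sum(),r[k].std()
E
python3 - <<'E'
from h import *
im=np.load("pics/w1.npy"); S=np.load("pics/w1s.npy"); c=cam("wrist",dict(tcp_rot=S[:,:3],position=S[:,3])); k=560/784
A,B=ray(c,np.array([(56,119),(493,243)])*k,.01)[:,:2]; ctr=(A+B)/2
print("diag",np.linalg.norm(A-B),"ctr",ctr,"yaw",ang(A-B)-ang((.28,-.26)))
y=np.radians(ang(A-B)-ang((.28,-.26))); R=np.array([[np.cos(y),-np.sin(y)],[np.sin(y),np.cos(y)]])
W=lambda p:ctr+R@np.array(p)
# plate outer edges
for n,p,q in(("+x",(.14,-.13),(.14,-.06)),("-x",(-.14,-.06),(-.14,.13)),("+y",(-.14,.13),(-.08,.13))): print(n,line(c,im,W(p),W(q),.01,.004))
print(ray(c,np.array([(427,180),(240,298),(396,268)])*k,.032))
g=cv2.cvtColor(im,6)
for n,u,v in(("L",396,268),("S",128,221)):
    u=int(u*k);v=int(v*k); m=np.zeros_like(g); sl=np.s_[v-28:v+28,u-40:u+40]; m[sl]=(g[sl]<75)
    print(n,g[v,u],W((-.055,.102) if n=="L" else (.112,-.025)),[ (cv2.minAreaRect(q)) for q in cv2.findContours(m,0,2)[0] if cv2.contourArea(q)>60])
a=im[80:230,45:365,::-1]; cv2.imwrite("pics/w1c.png",cv2.resize(a,(800,375),interpolation=2))
E
```

```text
diag 0.37700339559589835 ctr [0.50121656 0.13345411] yaw -1.0408598201780137
+x (array([0.6389678 , 0.03593571], dtype=float32), np.float32(89.05307), np.int64(60), np.float32(0.0002820161))
-x (array([0.3623937 , 0.17098208], dtype=float32), np.float32(88.927185), np.int64(60), np.float32(0.00028139586))
+y (array([0.39016813, 0.2648488 ], dtype=float32), np.float32(-1.2676032), np.int64(52), np.float32(0.00051129854))
[[0.39327988 0.18823313 0.032     ]
 [0.57878219 0.19947657 0.032     ]
 [0.4488614  0.23954647 0.032     ]]
L 76 [0.44807851 0.23643638] [((279.6360168457031, 189.75201416015625), (18.514646530151367, 34.88266372680664), 10.30484676361084)]
S 81 [0.61274394 0.1064237 ] [((83.0, 156.49998474121094), (63.99999237060547, 54.99999237060547), 0.0)]
```

View pics/w1c.png

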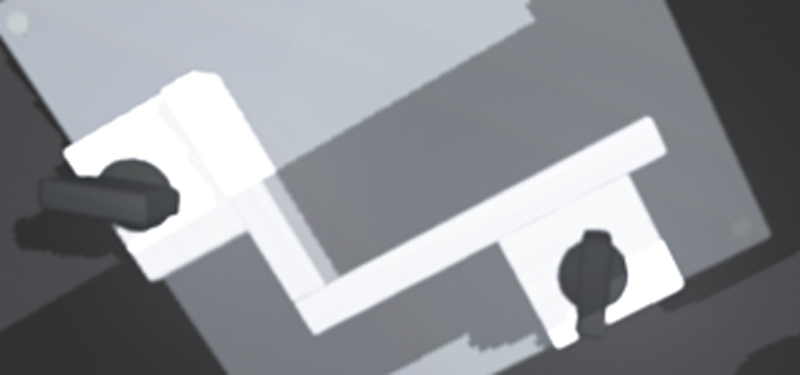

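```bash
python3 - <<'E'
from h import *
S=np.load("pics/w1s.npy"); c=cam("wrist",dict(tcp_rot=S[:,:3],position=S[:,3]))
for n,a in(("L",[(596,237),(591,332)]),("S",[(40,193),(149,207)])):
    p=ray(c,np.array([45,80])+np.array(a)/2.5,.068); print(n,p.mean(0),np.linalg.norm(p[0]-p[1]),ang(p[0]-p[1]))
E
```

```text
L [0.44707341 0.23516233 0.068     ] 0.041155821086359644 -121.21190839949696
S [0.61074409 0.10653563 0.068     ] 0.04423214799260414 -35.677620754106826
```

apply_moves(
  plan="0 0 0.6 0 0 0.007;0 0 0.6 0 0 0;0 0 0.6 0 0 0;0 0 0.6 0 0 0;0 0 0.6 0 0 0;0 0 0.4 0 0 0;0 0 0.2 0 0 0;0 0 0.04 0 0 0;0 0 0 0 0 0",
  gripper=0.1,
)

```text
time_s: 2.9
position: [0.4479, 0.2372, 0.0403]
tcp_rot: [[-0.51, -0.86, -0.001], [-0.86, 0.51, -0.0], [0.0, 0.0, -1.0]]
force: [0.5, -0.0, 0.2]
opening: 0.549
grasp_force: 0.0
```

apply_moves(
  plan="0 0 0 0 0 0;0 0 0 0 0 0;0 0 0 0 0 0;0 0 0 0 0 0;0 0 0 0 0 0;0 0 0 0 0 0",
  gripper=-1,
)

```text
time_s: 3.4
position: [0.448, 0.2372, 0.041]
tcp_rot: [[-0.509, -0.861, 0.001], [-0.861, 0.509, 0.0], [-0.001, -0.001, -1.0]]
force: [0.0, 0.4, -0.7]
opening: 0.184
grasp_force: 0.0
```

apply_moves(
  plan="0 0 0 0 0 0;0 0 0 0 0 0;0 0 0 0 0 0;0 0 0 0 0 0",
)

```text
time_s: 3.73
position: [0.4484, 0.2371, 0.041]
tcp_rot: [[-0.509, -0.861, 0.001], [-0.861, 0.509, 0.0], [-0.001, -0.001, -1.0]]
force: [0.3, -1.2, 5.5]
opening: 0.164
grasp_force: 30.0
```

apply_moves(
  plan="0 0 0 0 0 0.008;0 0 0 0 0 0.016;0 0 0 0 0 0.016;0 0 0 0 0 0.016;0 0 0 0 0 0.016;0 0 0 0 0 0.016;0 0 0 0 0 0.016;0 0 0 0 0 0.016;0 0 0 0 0 0.016",
)

```text
time_s: 4.48
position: [0.4483, 0.2375, 0.041]
tcp_rot: [[-0.984, -0.177, 0.001], [-0.177, 0.984, 0.001], [-0.001, 0.0, -1.0]]
force: [-0.1, 0.8, 5.3]
opening: 0.154
grasp_force: 30.0
```

```bash
python3 - <<'E'
from h import *
s=bot.read_state(); print(ang(s["tcp_rot"][:,1]),s["moment"],s["force"],s["opening"],s["grasp_force"])
E
```

```text
100.17043710397631 [0.15044399 0.0700617  0.05721308] [-0.11707189  0.76388228  5.30557094] 0.15367950962160312 29.996979176066816
```

apply_moves(
  plan="0 0 0 0 0 0.012;0 0 0 0 0 0.012;0 0 0 0 0 0.006;0 0 0 0 0 0.004;0 0 0 0 0 0.004;0 0 0 0 0 0.003;0 0 0 0 0 0;0 0 0 0 0 0",
)

```text
time_s: 5.15
position: [0.448, 0.2376, 0.041]
tcp_rot: [[-0.997, 0.071, 0.001], [0.071, 0.997, -0.0], [-0.001, -0.0, -1.0]]
force: [0.3, 2.2, 6.0]
opening: 0.164
grasp_force: 30.0
```

```bash
python3 - <<'E'
from h import *
s=bot.read_state(); print(ang(s["tcp_rot"][:,1]),s["moment"],s["force"],s["opening"],s["grasp_force"])
E
```

```text
85.90902036634276 [0.27612569 0.08564638 0.75894066] [0.2834917  2.20027548 5.97721528] 0.1636562439512433 30.00147440470755
```

apply_moves(
  plan="0 0 0 0 0 0;0 0 0 0 0 0;0 0 0 0 0 0;0 0 -0.4 0 0 0;0 0 -0.6 0 0 0;0 0 -0.6 0 0 0",
  gripper=0.1,
)

```text
time_s: 5.65
position: [0.4465, 0.2367, 0.1202]
tcp_rot: [[-0.997, 0.076, -0.004], [0.076, 0.997, -0.001], [0.004, -0.001, -1.0]]
force: [0.6, 0.1, 0.9]
opening: 0.506
grasp_force: 0.0
```

apply_moves(
  plan="-0.576 -0.392 0 0 0 0;-0.576 -0.392 0 0 0 0;-0.576 -0.392 0 0 0 0;-0.576 -0.392 0 0 0 0;-0.576 -0.392 0 0 0 0;-0.576 -0.392 0 0 0 0;0 0 0 0 0 0",
)

```text
time_s: 6.23
position: [0.618, 0.1021, 0.1206]
tcp_rot: [[-0.997, 0.08, 0.008], [0.08, 0.997, -0.002], [-0.008, -0.001, -1.0]]
force: [1.4, 0.1, 0.6]
opening: 0.547
grasp_force: 0.0
```

apply_moves(
  plan="0 0 0 0 0 0.0176;0 0 0 0 0 0.0176;0 0 0 0 0 0.0176;0 0 0 0 0 0.0176;0 0 0 0 0 0.0176;0 0 0 0 0 0;0 0 0 0 0 0",
)

```text
time_s: 6.82
position: [0.6106, 0.1071, 0.1201]
tcp_rot: [[-0.811, 0.585, -0.001], [0.585, 0.811, 0.0], [0.001, -0.001, -1.0]]
force: [0.4, 0.1, -0.4]
opening: 0.554
grasp_force: 0.0
```

```bash
python3 - <<'E'
from h import *
s=bot.read_state(); im=capture("wrist"); print(s["position"],ang(s["tcp_rot"][:,1]),s["joint_positions"]); np.save("pics/w2.npy",im); np.save("pics/w2s.npy",np.c_[s["tcp_rot"],s["position"]])
cv2.imwrite("pics/w2.png",cv2.resize(im[:,:,::-1],(784,588)))
E
```

```text
[0.61055035 0.10705945 0.12005781] 54.16607375628106 [-3.72521522e-01  3.70729038e+01  8.78581427e+01  6.12317651e-03
  5.51482123e+01 -5.45420732e+01]
```

View pics/w2.png

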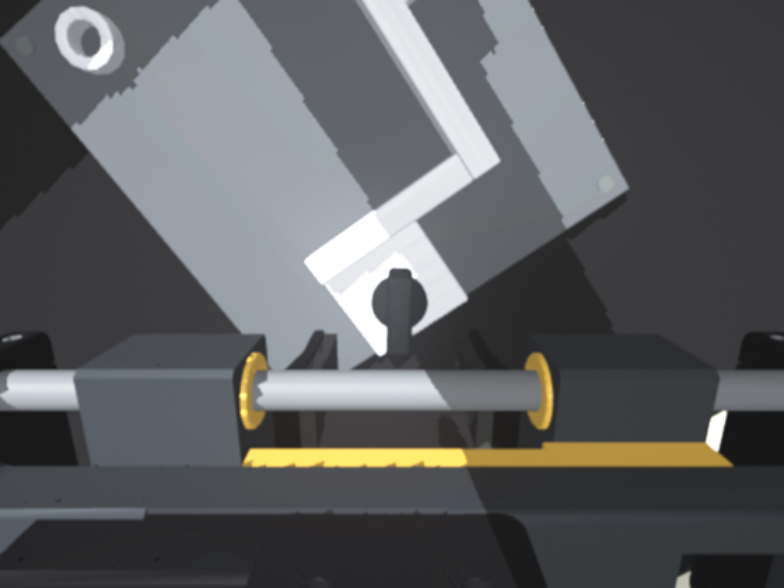

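The wing of the short knob sits at (399,310), centred and aligned between the fingers. Next I descend, grip and turn it.

apply_moves(
  plan="0 0 0.5 0 0 0;0 0 0.5 0 0 0;0 0 0.38 0 0 0;0 0 0.2 0 0 0;0 0 0 0 0 0",
)

```text
time_s: 7.28
position: [0.6092, 0.1069, 0.039]
tcp_rot: [[-0.81, 0.587, -0.005], [0.587, 0.81, 0.0], [0.004, -0.003, -1.0]]
force: [0.3, -0.5, -0.6]
opening: 0.549
grasp_force: 0.0
```

apply_moves(
  plan="0 0 0 0 0 0;0 0 0 0 0 0;0 0 0 0 0 0;0 0 0 0 0 0;0 0 0 0 0 0;0 0 0 0 0 0;0 0 0 0 0 0;0 0 0 0 0 0;0 0 0 0 0 0",
  gripper=-1,
)

```text
time_s: 8.03
position: [0.6124, 0.1078, 0.0423]
tcp_rot: [[-0.809, 0.588, 0.003], [0.588, 0.809, 0.001], [-0.001, 0.003, -1.0]]
force: [1.0, 5.0, 4.2]
opening: 0.158
grasp_force: 30.0
```

apply_moves(
  plan="0 0 0 0 0 0.008;0 0 0 0 0 0.016;0 0 0 0 0 0.016;0 0 0 0 0 0.016;0 0 0 0 0 0.016;0 0 0 0 0 0.016;0 0 0 0 0 0.016;0 0 0 0 0 0.016;0 0 0 0 0 0.008;0 0 0 0 0 0",
)

```text
time_s: 8.87
position: [0.613, 0.1082, 0.0423]
tcp_rot: [[-0.136, 0.991, 0.004], [0.991, 0.136, 0.002], [0.001, 0.004, -1.0]]
force: [2.7, 5.7, 2.2]
opening: 0.159
grasp_force: 30.0
```

apply_moves(
  plan="0 0 0 0 0 0.008;0 0 0 0 0 0.008;0 0 0 0 0 0.006;0 0 0 0 0 0.004;0 0 0 0 0 0.004;0 0 0 0 0 0;0 0 0 0 0 0",
)

```text
time_s: 9.45
position: [0.6132, 0.108, 0.0424]
tcp_rot: [[0.048, 0.999, 0.004], [0.999, -0.048, 0.001], [0.001, 0.004, -1.0]]
force: [3.1, 6.2, 3.0]
opening: 0.161
grasp_force: 30.0
```

```bash
python3 - <<'E'
from h import *
s=bot.read_state(); print(ang(s["tcp_rot"][:,1]),s["moment"],s["force"],s["opening"],s["grasp_force"])
E
```

```text
-2.7282518084914593 [ 0.95963565 -0.34375896  0.61142295] [3.13591781 6.23028609 2.9976126 ] 0.160564314324215 30.00084239523858
```

apply_moves(
  plan="0 0 0 0 0 0;0 0 0 0 0 0;0 0 0 0 0 0;0 0 -0.4 0 0 0;0 0 -0.6 0 0 0;0 0 -0.7 0 0 0;0 0 -0.7 0 0 0;0 0 -0.4 0 0 0",
  gripper=0.1,
)

```text
time_s: 10.12
position: [0.6122, 0.1062, 0.1849]
tcp_rot: [[0.051, 0.999, 0.003], [0.999, -0.051, -0.001], [-0.001, 0.003, -1.0]]
force: [1.2, -0.2, -0.4]
opening: 0.54
grasp_force: 0.0
```

apply_moves(
  plan="-0.76 -0.2 0 0 0 -0.0005;-0.76 -0.2 0 0 0 -0.0005;-0.76 -0.2 0 0 0 -0.0005;-0.76 -0.2 0 0 0 -0.0005;-0.76 -0.2 0 0 0 -0.0005;-0.76 -0.2 0 0 0 -0.0005;-0.76 -0.2 0 0 0 -0.0005;-0.76 -0.2 0 0 0 -0.0005;-0.76 -0.2 0 0 0 -0.0005;-0.76 -0.2 0 0 0 -0.0005",
  gripper=0.8,
)

```text
time_s: 10.95
position: [0.4956, -0.2709, 0.1811]
tcp_rot: [[0.019, 1.0, -0.002], [1.0, -0.019, 0.001], [0.001, -0.002, -1.0]]
force: [0.4, 0.4, 0.5]
opening: 0.895
grasp_force: 0.0
```

apply_moves(
  plan="0 0 0 0 0 0;0 0 0 0 0 0;0 0 0 0 0 0",
)

```text
time_s: 11.2
position: [0.4966, -0.2688, 0.181]
tcp_rot: [[0.02, 1.0, -0.002], [1.0, -0.02, 0.002], [0.002, -0.002, -1.0]]
force: [0.1, 0.4, -0.4]
opening: 0.901
grasp_force: 0.0
```

```bash
python3 - <<'E'
from h import *
s=bot.read_state(); im=capture("wrist"); print(s["position"],ang(s["tcp_rot"][:,1]),s["joint_positions"]); np.save("pics/w3.npy",im); np.save("pics/w3s.npy",np.c_[s["tcp_rot"],s["position"]])
cv2.imwrite("pics/w3.png",cv2.resize(im[:,:,::-1],(784,588)))
E
```

```text
[ 0.49660511 -0.26880044  0.18098849] -1.145880839177092 [-3.97657097e+01  2.86616649e+01  9.32055795e+01  7.82038944e-03
  5.82800914e+01 -3.86238550e+01]
```

View pics/w3.png

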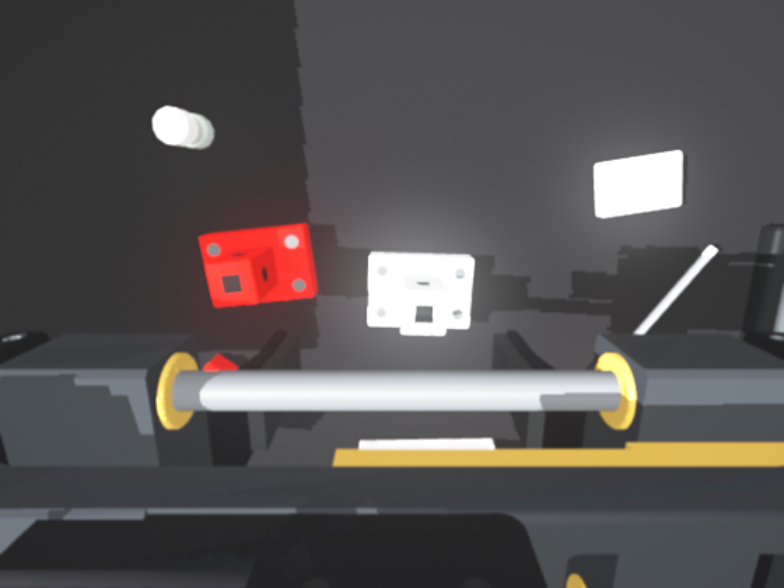

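The holder's foot spans (367–475, 253–329), with the tower top at (424,318). The red look-alike lies to the left, ending at x=316. I'll measure the holder's pose now.

```bash
python3 - <<'E'
from h import *
im=np.load("pics/w3.npy"); S=np.load("pics/w3s.npy"); c=cam("wrist",dict(tcp_rot=S[:,:3],position=S[:,3])); k=560/784
q=ray(c,np.array([(369,253),(475,256),(472,329),(367,328)])*k,.02)[:,:2]; print(q,q.mean(0),[np.linalg.norm(q[i]-q[i-1]) for i in range(4)])
for a,b in((0,1),(1,2),(3,0)): print(a,b,line(c,im,q[a],q[b],.02,.005))
t=ray(c,np.array([(400,329),(447,333),(424,314)])*k,.072); print("tower",t)
E
```

```text
[[ 0.47584723 -0.25552685]
 [ 0.55673383 -0.25945134]
 [ 0.55596621 -0.31857049]
 [ 0.47206147 -0.31607109]] [ 0.51515218 -0.28740494] [np.float64(0.06066248056077451), np.float64(0.08098175281908575), np.float64(0.05912413338978852), np.float64(0.08394195988634884)]
0 1 (array([ 0.51635796, -0.25609908], dtype=float32), np.float32(-2.9651902), np.int64(60), np.float32(0.00041096244))
1 2 (array([ 0.5546689, -0.2889891], dtype=float32), np.float32(-92.637474), np.int64(60), np.float32(0.000340442))
3 0 (array([ 0.47334304, -0.28576073], dtype=float32), np.float32(86.34584), np.int64(60), np.float32(0.00039920275))
tower [[ 0.4982969  -0.29849001  0.072     ]
 [ 0.52986436 -0.30196526  0.072     ]
 [ 0.51443394 -0.28823401  0.072     ]]
```

apply_moves(
  plan="-0.318 0.354 0 0 0 0.0053;0 0 0 0 0 0;0 0 0.6 0 0 0;0 0 0.6 0 0 0;0 0 0.6 0 0 0;0 0 0.6 0 0 0;0 0 0.4 0 0 0;0 0 0.2 0 0 0;0 0 0.08 0 0 0;0 0 0 0 0 0",
  gripper=0.2,
)

```text
time_s: 12.08
position: [0.5151, -0.2844, 0.0272]
tcp_rot: [[0.05, 0.999, -0.001], [0.999, -0.05, 0.001], [0.001, -0.001, -1.0]]
force: [0.9, -1.1, 0.0]
opening: 0.598
grasp_force: 0.0
```

apply_moves(
  plan="0 0 0 0 0 0;0 0 0 0 0 0;0 0 0 0 0 0;0 0 0 0 0 0;0 0 0 0 0 0;0 0 0 0 0 0;0 0 0 0 0 0;0 0 0 0 0 0",
  gripper=-1,
)

```text
time_s: 12.75
position: [0.5152, -0.2858, 0.0286]
tcp_rot: [[0.052, 0.999, 0.001], [0.999, -0.052, -0.001], [-0.001, 0.001, -1.0]]
force: [-1.7, 0.7, 5.9]
opening: 0.344
grasp_force: 30.0
```

```bash
python3 - <<'E'
from h import *
s=bot.read_state(); print(s["position"],ang(s["tcp_rot"][:,1]),s["tcp_rot"],s["moment"],s["force"],s["opening"],s["grasp_force"])
E
```

```text
[ 0.51524303 -0.28581974  0.02857916] -2.9778297575389234 [[ 5.19500480e-02  9.98649479e-01  6.41455172e-04]
 [ 9.98649388e-01 -5.19495268e-02 -8.04035979e-04]
 [-7.69626818e-04  6.82358523e-04 -9.99999471e-01]] [-0.0541663   0.32779607 -0.03050378] [-1.65500604  0.70956093  5.88389358] 0.34376192095008545 30.000283664558083
```

apply_moves(
  plan="0 0 -0.2 0 0 0;0 0 -0.5 0 0 0;0 0 -0.5 0 0 -0.0027;0 0 0 0 0 -0.0027;0 0 0 0 0 0",
)

```text
time_s: 13.17
position: [0.5158, -0.2861, 0.0887]
tcp_rot: [[0.018, 1.0, 0.002], [1.0, -0.018, -0.002], [-0.002, 0.003, -1.0]]
force: [0.1, 0.3, -5.0]
opening: 0.341
grasp_force: 30.0
```

apply_moves(
  plan="0.4 -0.023 0 0 0 0;0.7 -0.023 0 0 0 0;0.75 -0.023 0 0 0 0;0.75 -0.023 0 0 0 0;0.75 -0.023 0 0 0 0;0.75 -0.023 0 0 0 0;0.75 -0.023 0 0 0 0;0.75 -0.023 0 0 0 0;0.75 -0.023 0 0 0 0;0.75 -0.023 0 0 0 0",
)

```text
time_s: 14.0
position: [0.5083, 0.0715, 0.086]
tcp_rot: [[0.019, 1.0, -0.003], [1.0, -0.019, 0.0], [0.0, -0.003, -1.0]]
force: [0.2, -0.3, -3.3]
opening: 0.339
grasp_force: 30.0
```

apply_moves(
  plan="0.75 -0.023 0 0 0 0;0.6 -0.023 0 0 0 0;0.28 0 0 0 0 0;0 0 0 0 0 0;0 0 0 0 0 0;0 0 0 0 0 0",
)

```text
time_s: 14.5
position: [0.5083, 0.1506, 0.0865]
tcp_rot: [[0.018, 1.0, -0.002], [1.0, -0.018, -0.001], [-0.001, -0.002, -1.0]]
force: [0.8, -0.2, -3.4]
opening: 0.339
grasp_force: 30.0
```

```bash
python3 - <<'E'
from h import *
s=bot.read_state(); print(s["position"],ang(s["tcp_rot"][:,1]),s["moment"],s["force"],s["opening"])
ctr=np.array([.5014,.1346]); y=np.radians(-1.03); R=np.array([[np.cos(y),-np.sin(y)],[np.sin(y),np.cos(y)]]); W=lambda p:ctr+R@np.array(p)
for n in("w1","w2"):
    im=np.load(f"pics/{n}.npy"); S=np.load(f"pics/{n}s.npy"); c=cam("wrist",dict(tcp_rot=S[:,:3],position=S[:,3]))
    for nm,p,q in(("long in",(-.12,.051),(.05,.051)),("long out",(-.03,.069),(.06,.069)),("short in",(.056,.03),(.056,-.05))):
        l=line(c,im,W(p),W(q),.032,.007); print(n,nm,R.T@(l[0]-ctr),l)
im=capture("wrist"); np.save("pics/w4.npy",im); np.save("pics/w4s.npy",np.c_[s["tcp_rot"],s["position"]])
cv2.imwrite("pics/w4.png",cv2.resize(im[:,:,::-1],(784,588)))
E
```

```text
[0.50831474 0.15059793 0.08654843] -1.041258510798869 [-0.04634778 -0.0159397   0.03160332] [ 0.83061455 -0.15372449 -3.44366727] 0.33859170991671966
w1 long in [-0.035       0.05023291] (array([0.46730864, 0.18545395], dtype=float32), np.float32(-1.1880516), np.int64(60), np.float32(0.00022126161))
w1 long out [0.01564068 0.06897627] (array([0.51827806, 0.20328397], dtype=float32), np.float32(-1.1370409), np.int64(59), np.float32(0.00026147484))
w1 short in [ 0.05240082 -0.01      ] (array([0.5536126 , 0.12365966], dtype=float32), np.float32(-92.26415), np.int64(60), np.float32(0.00040275702))
w2 long in [0.00595958 0.04920289] (array([0.5082431, 0.1836878], dtype=float32), np.float32(-1.4891317), np.int64(26), np.float32(0.00021602944))
w2 long out [0.01992831 0.06671491] (array([0.52252436, 0.2009459 ], dtype=float32), np.float32(-1.0802293), np.int64(52), np.float32(0.0002190851))
w2 short in [ 0.06023503 -0.01      ] (array([0.56144553, 0.12351884], dtype=float32), np.float32(-92.159584), np.int64(60), np.float32(0.00025090834))
```

View pics/w4.png

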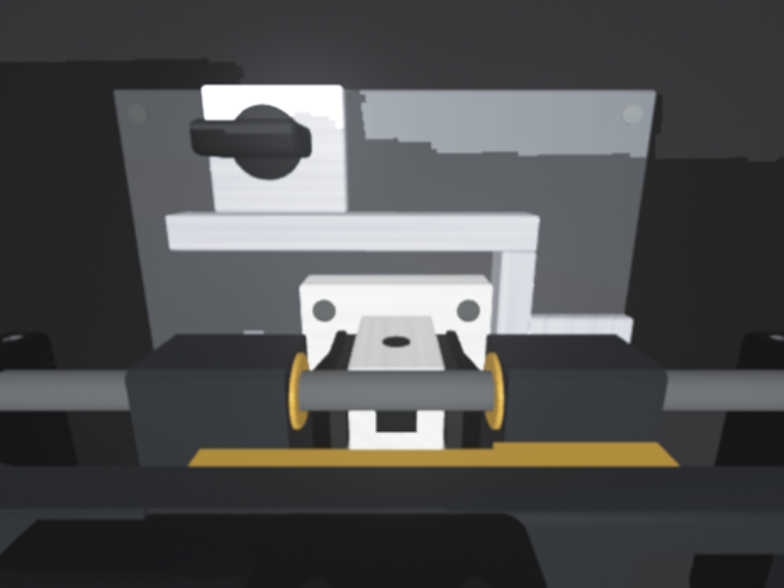

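The holder hangs level in front of the corner, its front edge at y≈277–287. The long fence runs at y≈213–249, the short fence's inner edge is at x≈497, and the long knob's wing lies parallel to its fence. I'll compare yaws and gaps in this same picture.

```bash
python3 - <<'E'
from h import *
im=np.load("pics/w4.npy"); S=np.load("pics/w4s.npy"); c=cam("wrist",dict(tcp_rot=S[:,:3],position=S[:,3])); k=560/784
def L(n,a,z,h=.004):
    q=ray(c,np.array(a)*k,z)[:,:2]; print(n,line(c,im,q[0],q[1],z,h))
zf=S[2,3]-.0286+.02
L("foot front top",[(302,286),(492,287)],zf,.003); L("foot front bottom",[(308,276),(488,276)],zf-.02,.003)
L("foot left side",[(300,290),(302,330)],zf,.003); L("foot right",[(491,290),(491,330)],zf,.003)
L("fence in",[(170,249),(495,249)],.032); L("fence out",[(350,214),(537,216)],.032,.003)
L("plate edge",[(350,91),(655,91)],.01); L("short in top",[(499,255),(499,330)],.032,.003); L("plate left",[(116,95),(153,330)],.01); L("plate right",[(655,95),(626,310)],.01)
E
```

```text
foot front top (array([0.5088464 , 0.17722811], dtype=float32), np.float32(-0.9569365), np.int64(60), np.float32(0.00012871284))
foot front bottom (array([0.5093076 , 0.17683542], dtype=float32), np.float32(-1.0039831), np.int64(60), np.float32(4.0388342e-05))
foot left side (array([0.46812198, 0.16653839], dtype=float32), np.float32(-90.8118), np.int64(60), np.float32(0.00023584587))
foot right (array([0.54774445, 0.16510847], dtype=float32), np.float32(-90.2602), np.int64(60), np.float32(0.00018161174))
fence in (array([0.4760399 , 0.18392053], dtype=float32), np.float32(-1.0557123), np.int64(60), np.float32(0.00014418391))
fence out (array([0.5326001 , 0.20112738], dtype=float32), np.float32(-0.111624755), np.int64(60), np.float32(0.00058970856))
plate edge (array([0.564468  , 0.26188695], dtype=float32), np.float32(-0.99561167), np.int64(60), np.float32(0.00013584355))
short in top (array([0.561785  , 0.15936418], dtype=float32), np.float32(-91.4809), np.int64(57), np.float32(0.00030334064))
plate left (array([0.3630855, 0.1986777], dtype=float32), np.float32(-91.28471), np.int64(60), np.float32(0.00027984692))
plate right (array([0.64177316, 0.19983697], dtype=float32), np.float32(-91.03979), np.int64(60), np.float32(0.00029317942))
```

apply_moves(
  plan="0 0 0.3 0 0 0;0 0 0.4 0 0 0;0 0 0.2 0 0 0;0 0 0.02 0 0 0;0 0 0 0 0 0;0 0 0 0 0 0",
)

```text
time_s: 15.05
position: [0.5096, 0.1507, 0.0419]
tcp_rot: [[0.019, 1.0, 0.001], [1.0, -0.019, 0.0], [0.0, 0.001, -1.0]]
force: [0.6, 0.5, -4.1]
opening: 0.342
grasp_force: 30.0
```

apply_moves(
  plan="0 0 0.02 0 0 0;0 0 0.02 0 0 0;0 0 0 0 0 0;0 0 0 0 0 0",
)

```text
time_s: 15.38
position: [0.5094, 0.1513, 0.04]
tcp_rot: [[0.018, 1.0, 0.001], [1.0, -0.018, 0.0], [0.0, 0.001, -1.0]]
force: [0.2, -0.4, -3.9]
opening: 0.345
grasp_force: 30.0
```

apply_moves(
  plan="0 0 0.01 0 0 0;0 0 0.01 0 0 0;0 0 0.01 0 0 0;0 0 0 0 0 0;0 0 0 0 0 0",
)

```text
time_s: 15.8
position: [0.5092, 0.1513, 0.0385]
tcp_rot: [[0.018, 1.0, 0.0], [1.0, -0.018, 0.0], [0.0, 0.0, -1.0]]
force: [-0.9, 0.8, 3.4]
opening: 0.342
grasp_force: 30.0
```

apply_moves(
  plan="0 0 0.01 0 0 0;0 0 0 0 0 0;0 0 0 0 0 0",
)

```text
time_s: 16.05
position: [0.5092, 0.1513, 0.0385]
tcp_rot: [[0.018, 1.0, 0.001], [1.0, -0.018, 0.0], [0.0, 0.001, -1.0]]
force: [-1.3, 0.9, 8.0]
opening: 0.343
grasp_force: 30.0
```

apply_moves(
  plan="0.04 0 0 0 0 0;0.04 0 0 0 0 0;0.02 0 0 0 0 0;0 0 0 0 0 0;0 0 0 0 0 0",
)

```text
time_s: 16.47
position: [0.5101, 0.1558, 0.0386]
tcp_rot: [[0.017, 1.0, 0.002], [1.0, -0.017, -0.001], [-0.001, 0.002, -1.0]]
force: [-0.6, -1.9, 7.9]
opening: 0.344
grasp_force: 30.0
```

apply_moves(
  plan="0.02 0 0 0 0 0;0.02 0 0 0 0 0;0 0 0 0 0 0;0 0 0 0 0 0",
)

```text
time_s: 16.8
position: [0.5102, 0.1567, 0.0386]
tcp_rot: [[0.017, 1.0, 0.002], [1.0, -0.017, -0.002], [-0.002, 0.002, -1.0]]
force: [-0.7, -6.7, 8.3]
opening: 0.343
grasp_force: 30.0
```

apply_moves(
  plan="0.02 0 0 0 0 0;0.02 0 0 0 0 0;0 0 0 0 0 0;0 0 0 0 0 0",
)

```text
time_s: 17.13
position: [0.5101, 0.1569, 0.0387]
tcp_rot: [[0.017, 1.0, 0.001], [1.0, -0.017, -0.005], [-0.005, 0.001, -1.0]]
force: [-0.4, -13.8, 9.6]
opening: 0.34
grasp_force: 30.0
```

```bash
cat > st.py <<'E'
from h import *
s=bot.read_state(); print(s["time_s"],s["position"],"yaw",ang(s["tcp_rot"][:,1]),"M",s["moment"],"F",s["force"],"tilt",s["tcp_rot"][:2,2])
E
python3 st.py
```

```text
17.1333 [0.5101436  0.15689633 0.03866372] yaw -0.9492550403920247 M [-2.48837405  0.28228801 -0.19099054] F [ -0.43405863 -13.78093518   9.58260948] tilt [ 0.0009443  -0.00453362]
```

apply_moves(
  plan="0 0.03 0 0 0 0;0 0.04 0 0 0 0;0 0.04 0 0 0 0;0 0.04 0 0 0 0;0 0.03 0 0 0 0;0 0 0 0 0 0;0 0 0 0 0 0",
)

```text
time_s: 17.72
position: [0.5131, 0.1568, 0.0389]
tcp_rot: [[0.016, 1.0, -0.011], [1.0, -0.016, -0.005], [-0.005, -0.011, -1.0]]
force: [-10.5, -13.4, 18.7]
opening: 0.341
grasp_force: 30.0
```

apply_moves(
  plan="0 0.02 0 0 0 0;0 0.02 0 0 0 0;0 0 0 0 0 0;0 0 0 0 0 0",
)

```text
time_s: 18.05
position: [0.5148, 0.1568, 0.0389]
tcp_rot: [[0.016, 1.0, -0.011], [1.0, -0.016, -0.005], [-0.005, -0.011, -1.0]]
force: [-11.0, -13.2, 20.4]
opening: 0.344
grasp_force: 30.0
```

apply_moves(
  plan="0 0 -0.012 -0.0008 0.0004 0;0 0 0 -0.0008 0.0004 0;0 0 0 0 0 0;0 0 0 0 0 0",
)

```text
time_s: 18.38
position: [0.5155, 0.1567, 0.0385]
tcp_rot: [[0.016, 1.0, -0.0], [1.0, -0.016, -0.0], [-0.0, -0.0, -1.0]]
force: [-8.7, -12.4, 12.3]
opening: 0.344
grasp_force: 30.0
```

```bash
python3 st.py
```

```text
18.3833 [0.51554931 0.15673809 0.03852747] yaw -0.9357240366981576 M [-2.26079048  1.32142273 -0.16569004] F [ -8.70731801 -12.41590465  12.26966499] tilt [-0.00018698 -0.00017637]
```

apply_moves(
  plan="0 0.02 0 0 0 0;0 0.02 0 0 0 0;0 0.02 0 0 0 0;0 0 0 0 0 0;0 0 0 0 0 0",
)

```text
time_s: 18.8
position: [0.5179, 0.1567, 0.0385]
tcp_rot: [[0.016, 1.0, -0.001], [1.0, -0.016, -0.0], [-0.0, -0.001, -1.0]]
force: [-9.6, -13.3, 12.9]
opening: 0.344
grasp_force: 30.0
```

apply_moves(
  plan="0 0.02 0 0 0 0;0 0.02 0 0 0 0;0 0 0 0 0 0;0 0 0 0 0 0",
)

```text
time_s: 19.13
position: [0.5199, 0.1567, 0.0386]
tcp_rot: [[0.016, 1.0, -0.001], [1.0, -0.016, -0.0], [-0.0, -0.001, -1.0]]
force: [-9.9, -11.9, 11.9]
opening: 0.34
grasp_force: 30.0
```

apply_moves(
  plan="0 0.02 0 0 0 0;0 0.02 0 0 0 0;0 0 0 0 0 0;0 0 0 0 0 0",
)

```text
time_s: 19.47
position: [0.522, 0.1566, 0.0386]
tcp_rot: [[0.016, 1.0, -0.001], [1.0, -0.016, -0.0], [-0.0, -0.001, -1.0]]
force: [-9.2, -12.3, 12.8]
opening: 0.346
grasp_force: 30.0
```

apply_moves(
  plan="0 0.02 0 0 0 0;0 0.02 0 0 0 0;0 0 0 0 0 0;0 0 0 0 0 0",
)

```text
time_s: 19.8
position: [0.5222, 0.1566, 0.0387]
tcp_rot: [[0.016, 1.0, -0.005], [1.0, -0.016, -0.0], [-0.001, -0.005, -1.0]]
force: [-12.7, -12.6, 15.7]
opening: 0.342
grasp_force: 30.0
```

apply_moves(
  plan="0 0.02 0 0 0 0;0 0.02 0 0 0 0;0 0 0 0 0 0;0 0 0 0 0 0",
)

```text
time_s: 20.13
position: [0.5222, 0.1566, 0.0387]
tcp_rot: [[0.016, 1.0, -0.008], [1.0, -0.016, -0.001], [-0.001, -0.008, -1.0]]
force: [-15.1, -11.1, 18.1]
opening: 0.343
grasp_force: 30.0
```

```bash
python3 st.py
```

```text
20.1333 [0.5222489  0.15664544 0.03871092] yaw -0.9088093586920523 M [-2.16194785  2.08991764 -0.16162471] F [-15.09031313 -11.11338969  18.05331786] tilt [-0.00845565 -0.00069633]
```

apply_moves(
  plan="0 0 -0.006 -0.0007 0.0001 0;0.01 0.01 0 -0.0006 0 0;0.01 0.01 0 0 0 0;0 0 0 0 0 0;0 0 0 0 0 0",
)

```text
time_s: 20.55
position: [0.5222, 0.1567, 0.0386]
tcp_rot: [[0.016, 1.0, -0.003], [1.0, -0.016, -0.002], [-0.002, -0.003, -1.0]]
force: [-15.2, -15.0, 17.9]
opening: 0.34
grasp_force: 30.0
```

```bash
python3 st.py
```

```text
20.55 [0.52216654 0.15668479 0.03856055] yaw -0.8891383099475008 M [-2.67632068  2.38862616 -0.18749683] F [-15.15766983 -14.97757635  17.91344098] tilt [-0.00305961 -0.00157512]
```

apply_moves(
  plan="0.01 0.02 -0.006 -0.0005 0.0003 0;0.01 0.01 0 -0.0004 0.0001 0;0.01 0.01 0 0 0 0;0 0 0 0 0 0;0 0 0 0 0 0",
)

```text
time_s: 20.97
position: [0.5222, 0.1568, 0.0385]
tcp_rot: [[0.015, 1.0, -0.002], [1.0, -0.015, -0.001], [-0.001, -0.002, -1.0]]
force: [-17.4, -20.1, 18.8]
opening: 0.342
grasp_force: 30.0
```

```bash
python3 st.py
```

```text
20.9667 [0.52217735 0.15675486 0.0385328 ] yaw -0.8388202714256083 M [-3.5025759   2.84040169 -0.18388535] F [-17.42318955 -20.05698793  18.77700402] tilt [-0.00210607 -0.00133975]
```

apply_moves(
  plan="0 0 0 0 0 0.0006;0 0 0 0 0 0.0006;0 0 0 0 0 0;0 0 0 0 0 0",
)

```text
time_s: 21.3
position: [0.5222, 0.1568, 0.0385]
tcp_rot: [[0.02, 1.0, -0.002], [1.0, -0.02, -0.002], [-0.002, -0.002, -1.0]]
force: [-17.7, -20.7, 19.4]
opening: 0.343
grasp_force: 30.0
```

```bash
python3 st.py
```

```text
21.3 [0.5221684  0.15675871 0.03853293] yaw -1.120538890473061 M [-3.436602    2.85996716  0.27075815] F [-17.72345996 -20.71758096  19.36057408] tilt [-0.00200461 -0.00186607]
```

apply_moves(
  plan="0 0.02 -0.01 -0.0002 0.0003 -0.0003;0 0.02 -0.006 -0.0003 0 -0.0003;0 0.01 0 0 0 0;0 0 0 0 0 0;0 0 0 0 0 0",
)

```text
time_s: 21.72
position: [0.5222, 0.1568, 0.0386]
tcp_rot: [[0.017, 1.0, -0.004], [1.0, -0.017, -0.0], [-0.0, -0.004, -1.0]]
force: [-20.1, -19.2, 18.0]
opening: 0.341
grasp_force: 30.0
```

```bash
python3 st.py
```

```text
21.7167 [0.52219977 0.15678471 0.03857631] yaw -0.9698989569899408 M [-3.56800271e+00  3.07792668e+00 -4.42199790e-04] F [-20.12203014 -19.21739796  17.95509962] tilt [-3.86502565e-03 -3.64098303e-05]
```

apply_moves(
  plan="0 0 -0.01 -0.0005 0 0;0 0.01 0 -0.0004 0 0;0 0 0 0 0 0;0 0 0 0 0 0;0 0 0 0 0 0",
)

```text
time_s: 22.13
position: [0.5222, 0.1568, 0.0386]
tcp_rot: [[0.017, 1.0, 0.0], [1.0, -0.017, -0.0], [-0.0, 0.0, -1.0]]
force: [-18.6, -19.1, 14.7]
opening: 0.339
grasp_force: 30.0
```

```bash
python3 st.py; python3 - <<'E'
from h import *
s=bot.read_state(); im=capture("wrist"); t=capture("top"); d=capture("side")
cv2.imwrite("pics/w5.png",np.hstack([cv2.resize(im[:,:,::-1],(480,360)),cv2.resize(t[160:270,195:300,::-1],(320,360),interpolation=2)]))
E
```

```text
22.1333 [0.52224193 0.15675085 0.03857235] yaw -0.9867803569854031 M [-3.46830643e+00  3.49738243e+00 -2.64983924e-03] F [-18.57507282 -19.11660283  14.65588234] tilt [ 1.77535396e-04 -8.73173835e-05]
```

View pics/w5.png

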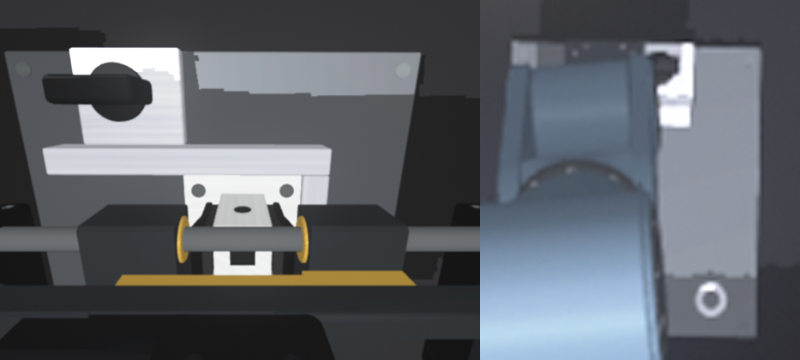

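The foot is flush against the long fence (y≈175) and the short fence (x≈302). It sits flat and square, with about 19 N on each axis. The long knob lies parallel to its fence and the collar hasn't moved. I'm handing in.

```bash
python3 -c "
from rig import bot; print(bot.hand_in())"
```

```text
the job is handed in; nothing more can be done
None
```

I turned the long and then the short wing knob clockwise to the end stop and handed the job in at about 22 s, with the holder held flat and square in the corner under about 19 N along each axis; the verdict wasn't returned.

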